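# Seat the sensor board in the tube reader

### The job

Take the sensor board (the tall one with the grip block) out of the holding rack and slide it down the two leaning card guides of the tube reader until it rests on the springy socket and let go of it. Then swing both of the reader's ejector levers fully inwards, so that their noses press the board fully home and hold it there. Leave the blanking plate, the bottle and the label roll where they are.

Things in the scene. Friction and masses are not known exactly. Their poses are not given: they have to be found in the camera images.
- board_grip (a point): Centre of the grip block, 14 (x) x 32 (y) x 30 (z) mm, on the top edge of the loose sensor board: an upright 4 mm green card 110 mm wide (y), 0.16 kg, chips up to 3 mm high on its faces. z is up the card, x across its thickness. Lower edge 104 mm below this point; stands in either slot of the rack, x along the rack's x. Either face may go to the front in the guides.
- board_shoulder (a point): Middle of the board at shoulder height, 80 mm above its lower edge (24 mm below the grip centre). Below it the card is 110 mm wide; above it 72 mm, so that there is a level shoulder 19 mm long at each end, on which the levers' noses press.
- guide: The reader's two card guides, fixed. Origin: where the middle of the board's lower edge lies when seated, 55 mm above the table. z points up along the guides, leaning 25 degrees from vertical towards the robot (at yaw 0); the board slides to -z, its width along y (+y is the left guide), its x along x. Channel clearance is 1.5 mm at each side edge, 1.2 mm at each face; lips cover |y| 48 to 61 mm.
- guide_mouth (a point): Middle between the guides at their top, z = 76 mm in the guide frame. Straight channels end at z = 60 mm; from there to 76 mm flared mouths widen by about 6 mm each way in x, 4 mm in y. Fixed towers outside the guides: |y| up to 88 mm, z to 76 mm (hinge ears to 94 mm).
- socket_top (a point): Middle of the top of the white springy socket bar between the guides. It yields along the guides: 3 N at first touch, 4 N when down. Untouched it is at z = 7 mm in the guide frame and stops the free board 7 mm short of home: grip centre at z = 111 mm, at 104 mm when seated. It pushes the board back up unless a lever holds it.
- lever_left (a joint): Left (+y) ejector lever, rad: 0 = fully in (shut), 1.1 = fully open, outwards; starts at 0.95 to 1.1. Pivot in the guide frame x 0, y 76, z 83.5 mm, turning about the guide's x. Stiff hinge (0.15 N m), stays where left. A 28 mm rounded nose, 8 mm thick, is level over the board's shoulder when shut, clear of the board's path above 0.9; it presses the board down from 0.32 to 0.
- lever_right (a joint): Right (-y) ejector lever: mirror image of the left one, pivot at y = -76 mm in the guide frame; 0 = fully in (shut), 1.1 = fully open.
- lever_left_tip (a point): End of the left lever's straight white handle, on its centre line, 65 mm from the pivot. Outer 36 mm of the handle: 22 mm wide (guide x), 9 mm thick; inner part 12 by 8 mm. The handle leans outwards from the guide's z by (joint - 0.35) rad, so 0.35 rad inwards when shut. Push it round from outside (4 to 8 N), or pinch and swing it.
- lever_right_tip (a point): End of the right lever's handle, 65 mm from its pivot; mirror image of the left.
- reader_base (a point): Point on the table under the fixed tube reader, in its axes (mm): grey base x -55 to 95, y -95 to 95, 34 high; white box behind, x 65 to 135, y -85 to 85, 70 high; guide origin at x 30, z 55. Its place and yaw vary; it stands left or right.
- rack: Grey fixed holding rack, origin under its middle. Base 140 (x) by 150 (y) by 12 mm; two slots at x = -40 and +40 mm hold boards upright, width along y, lower edge 12 mm above the table. End channels reach 46 mm above the table; 1 mm to spare at each face, 1.8 mm at each end. Place, side and yaw vary.
- blank_mid (a point): Middle of the loose aluminium blanking plate in the rack's other slot: 4 by 110 by 74 mm, with a 10 mm wide flange along its top and no grip block; lower edge 37 mm below this point. Leave it.
- vial_mid (a point): Middle of a loose small amber bottle, 38 mm across, 75 mm tall, between the reader and the rack. Leave it.
- labels: Loose roll of paper labels lying flat between the reader and the rack, 54 mm across, 25 mm tall, origin at its underside. Leave it.

How it is judged:
By the outcome, as a careful person would: the job done as asked, in the order asked, and still so for the second after the job is handed in, with the robot touching nothing.
It also fails if it takes over 59 s, if anything falls off the work surface, if the arm or the gripper's body presses on something with over 40 N, if the wrist force passes 120 N, or if a joint passes its speed limit or range.

### The arm

A 6-joint arm with a two-finger parallel gripper is mounted at the origin on the work surface. World frame = base frame: x ahead of the robot, y to its left, z up, the work surface at z = 0. Lengths are in m, angles in degrees, forces in N, time in s.
With the tool pointing down it reaches from about 0.425 to 0.95 m from the base axis. Payload 14.7 kg.
Tool frame: the origin (TCP) lies at the very end of the fingers, on their centre line; the grasp point (between the pads) lies 19 mm behind it; z points along the fingers, y is the line along which they close (so a half turn about z gives the same grasp; the last joint's range is limited). The gripper opens to 85 mm and grips with 20 to 120 N. Pads are 22 mm wide; open, the fingers measure 114 mm over their backs; the gripper's body (76 mm by 85 mm) begins 54 mm behind the grasp point. The pads swing forward as they close: fully open they stand 13 mm farther back than shut.
Start: joints at [65.054, 27.513, 91.461, -0, 61.026, -2.67], TCP at [0.246, 0.601, 0.231] pointing down, gripper open.
Joint ranges: [-157.49, 157.49], [-46.99, 117.5], [13.45, 153.17], [-89.5, 269.5], [5.16, 153.95], [-167.48, 167.48]. Speed limits (degrees/s): [108.29, 108.29, 136.94, 172.46, 172.46, 172.46].

### API

Orientations are given as a 3x3 rotation matrix whose columns are the frame's x, y, z axes.
In Python, from workcell import sensors, optics, workorder gives the robot as it stands.
- The arm moves only by the tool carry_out, never from a script. Its argument "series" is a list of rows, each a list of 7 numbers: the shift along the world's x, y, z in mm, then the turn, a rotation vector about the world's x, y, z in rad, then the finger opening in mm, from 0 to 85.4. A call has 1 to 10 rows; each row is the pose to reach, as a shift and turn from the pose commanded when the call began; what a row does not reach only later rows make up. A row lasts 1/8 s, in which the tool goes at most 62.5 mm and 10.7 degrees, less where a joint would pass 70% of its speed; a pose out of reach is approached as far as the arm can. A call with a gripper value outside its range is refused whole. The fingers move at their own pace and stop on an object; "squeeze" is the grip in N (left out, the last holds). Time passes only in rows, so rows that repeat a pose let the fingers close. It gives the time, the measured TCP pose, the force, the opening and the grip force at its end, in the units of the state.
- sensors.get_obs(): the state, without advancing time (a new reading comes with each control period).
- optics.grab_frame(name): name is "side" or "top"; returns a dict with "img" (384x512x3 uint8, red, green, blue), "intrinsics" (3x3 intrinsics, pixels), "R" (3x3) and "t" (3): a world point X has camera coordinates R X + t. Camera axes: x right, y down, z forward; pixel columns grow to the right and rows downward; lengths in m; the calibration is good to about 2 mm. A picture is of the moment at which its call begins. There is no depth.
- workorder.job_done(): hands the job in; it is judged then, once.
The state is a dict: "time_s": time; "joint_pos": joint angles; "joint_vel": joint speeds; "effort": joint torques, N m; "position": TCP position; "ee_rot": TCP orientation; "force": force on the tool from outside, world axes, zero at the start; "moment": the same for the moment, N m; "grip_width": finger opening in m; "grip_force": force on a finger pad.
Only numpy, scipy, OpenCV 4.12 (cv2) and the standard library are available. Lean on these libraries where they do the work, as an engineer would, in place of code of your own. Each camera call takes 0.05 s, during which the arm holds its last target. There are 200 camera calls.

## Working session

There is one attempt and no reset: what is moved stays moved. The work goes in short steps, Python scripts to look and compute and a tool call to move; the robot and the scene stay as the last step left them, time stands still between calls to the robot, and variables do not carry over. Pictures are saved under pics/ and viewed, at most 10 in all, crops included, and the job is handed in when it is done.

Besides the shell and the picture viewer there is one more tool, called after "Call:" as a command line: name --pt "numbers of a row" for each row, then --argument value for the rest. carry_out: Moves the arm, as the interface text tells. Its arguments: {"type":"object","properties":{"series":{"type":"array","items":{"type":"array","items":{"type":"number"}}},"squeeze":{"type":"number"}},"required":["series"]}

```bash
mkdir -p pics
cat > h.py <<'E'
import numpy as np, cv2
from workcell import sensors, optics
def grab(n):
    f=optics.grab_frame(n); return f
def save(f,name): cv2.imwrite('pics/'+name+'.png',f['img'][:,:,::-1])
def ray(f,u,v):
    R=np.array(f['R']);t=np.array(f['t']);d=R.T@np.linalg.inv(np.array(f['intrinsics']))@np.array([u,v,1.]);return -R.T@t,d/np.linalg.norm(d)
def onz(f,u,v,z):
    c,d=ray(f,u,v);return c+d*(z-c[2])/d[2]
def two(f,p,g,q):
    c,d=ray(f,*p);e,k=ray(g,*q)
    s=np.linalg.lstsq(np.array([d,-k]).T,e-c,rcond=None)[0]
    a=c+d*s[0];b=e+k*s[1];return (a+b)/2,np.linalg.norm(a-b)
def proj(f,X):
    p=np.array(f['intrinsics'])@(np.array(f['R'])@np.asarray(X)+np.array(f['t']));return p[:2]/p[2]
E
python3 - <<'E'
from h import *
np.set_printoptions(precision=4,suppress=True)
import pickle
fs={}
for n in('side','top'):
    f=grab(n);save(f,n+'0');fs[n]=f
    R=np.array(f['R']);print(n,-R.T@np.array(f['t']),R[2],np.array(f['intrinsics'])[0])
pickle.dump(fs,open('f0.pkl','wb'))
print(sensors.get_obs())
a=np.hstack([cv2.imread('pics/side0.png'),cv2.imread('pics/top0.png')])
E
```

```text
side [ 0.3569 -0.5616  0.7784] [ 0.2241  0.6366 -0.7379] [361.6473   0.     258.8933]
top [ 0.4424 -0.0207  0.9985] [ 0.1247  0.0148 -0.9921] [391.071    0.     260.0227]
{'time_s': 0.1, 'joint_pos': array([65.0547, 27.545 , 91.4911, -0.0005, 61.0263, -2.6692]), 'joint_vel': array([ 0.0258, -0.0642, -0.095 ,  0.0517,  0.0349, -0.1102]), 'effort': array([  0.0015, -95.2254, -43.1046,  -0.    ,   0.0052,   0.    ]), 'position': array([0.2462, 0.6012, 0.2307]), 'ee_rot': array([[-0.9254,  0.3791, -0.0005],
       [ 0.3791,  0.9254, -0.001 ],
       [ 0.    , -0.0011, -1.    ]]), 'force': array([-0.6405,  0.0376,  0.0213]), 'moment': array([-0.0215, -0.019 ,  0.0239]), 'grip_force': 0.0, 'grip_width': 0.0855210465948677}
```

View pics/side0.png

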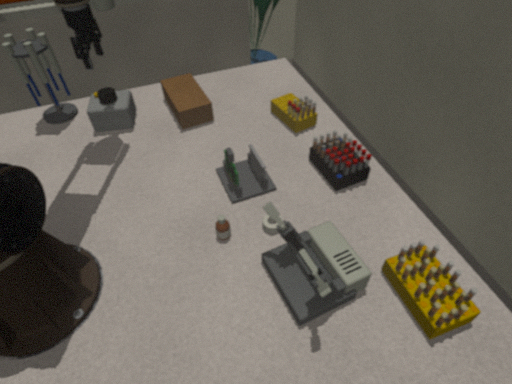

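View pics/top0.png

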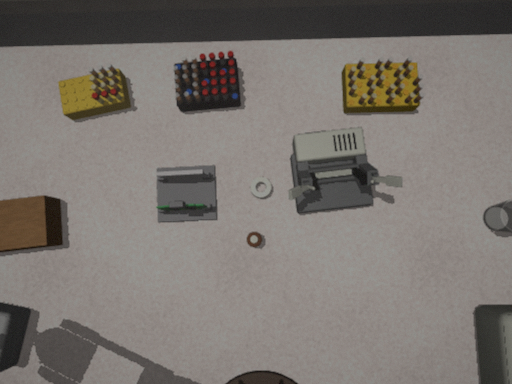

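The top view (up = +x, left = +y) shows the rack around (187,193), with the board in the nearer slot (row ~205) and the blank in the far slot (~173). The reader is around (333,170), the bottle at (254,239) and the roll at (261,188). I'll enlarge both views.

Run:
```python
from h import *
a=cv2.imread('pics/top0.png')
cv2.imwrite('pics/tc.png',cv2.resize(a[115:235,145:411],None,fx=3,fy=3,interpolation=cv2.INTER_CUBIC))
a=cv2.imread('pics/side0.png')
cv2.imwrite('pics/sc.png',cv2.resize(a[140:325,205:375],None,fx=3.2,fy=3.2,interpolation=cv2.INTER_CUBIC))
```

```text
(no output)
```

View pics/tc.png

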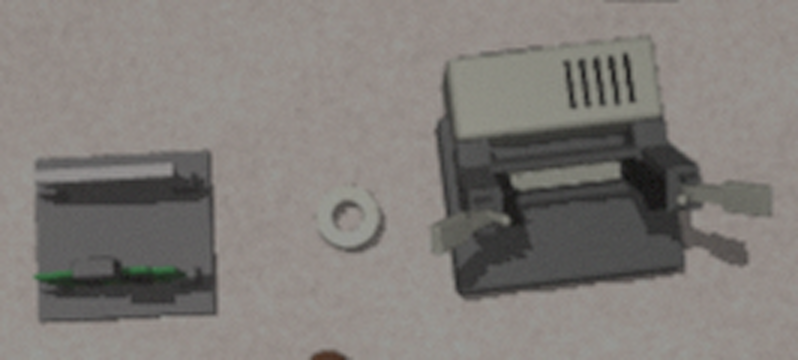

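View pics/sc.png

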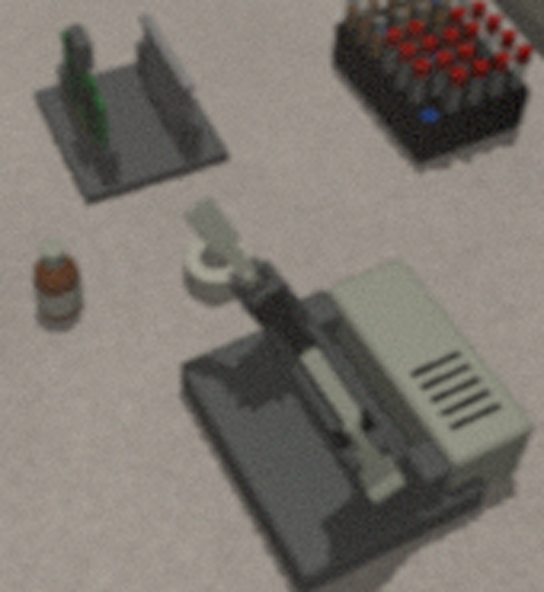

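```bash
cat > m.py <<'E'
from h import *
import pickle
np.set_printoptions(precision=4,suppress=True)
fs=pickle.load(open('f0.pkl','rb'));T,S=fs['top'],fs['side']
tc=lambda u,v:(145+(u+.5)/3-.5,115+(v+.5)/3-.5)
sc=lambda u,v:(205+(u+.5)/3.2-.5,140+(v+.5)/3.2-.5)
def fit(L):
    A=np.array([l[1][:2] for l in L])/1000.;B=np.array([onz(l[2],*l[3],l[1][2]/1000.)[:2] for l in L])
    a=A-A.mean(0);b=B-B.mean(0);th=np.arctan2((a[:,0]*b[:,1]-a[:,1]*b[:,0]).sum(),(a*b).sum())
    R=np.array([[np.cos(th),-np.sin(th)],[np.sin(th),np.cos(th)]]);o=B.mean(0)-R@A.mean(0)
    for l,x,y in zip(L,A,B): print(l[0],(R.T@(y-o)-x)*1000)
    print('origin',o,'yaw',np.degrees(th));return o,th
print('reader')
P=[('Tbl',(135,85,70),T,tc(445,58)),('Tbr',(135,-85,70),T,tc(652,38)),('Tfl',(-55,95,0),T,tc(462,297)),('Tfr',(-55,-95,0),T,tc(683,270)),
('Sbl',(135,85,70),S,sc(395,260)),('Sbr',(135,-85,70),S,sc(533,430)),('Sxl',(65,85,70),S,sc(330,285)),('Sxr',(65,-85,70),S,sc(462,463)),('Sfl',(-55,95,34),S,sc(183,362))]
fit([p for p in P if p[2] is T]);fit([p for p in P if p[2] is S]);ro,rt=fit(P)
print('rack')
P=[('T++',(70,75,12),T,tc(37,160)),('T+-',(70,-75,12),T,tc(210,151)),('T--',(-70,-75,12),T,tc(216,311)),('T-+',(-70,75,12),T,tc(41,318)),
('S-+',(-70,75,12),S,sc(37,95)),('S+-',(70,-75,12),S,sc(228,155)),('S--',(-70,-75,12),S,sc(90,198))]
fit([p for p in P if p[2] is T]);ko,kt=fit(P)
print('grip two',two(T,tc(96,268),S,sc(78,45)))
E
python3 m.py
```

```text
reader
Tbl [1.6494 0.9661]
Tbr [-4.0591  2.2962]
Tfl [ 1.9133 -1.8875]
Tfr [ 0.4964 -1.3748]
origin [ 0.5833 -0.1904] yaw 6.321826928436035
Sbl [-8.2678 -1.9396]
Sbr [-5.8639  0.8756]
Sxl [ 4.3629 -0.1115]
Sxr [6.0228 1.883 ]
Sfl [ 3.746  -0.7076]
origin [ 0.5824 -0.1907] yaw 5.436240895533496
Tbl [1.4439 2.3164]
Tbr [-3.0071  3.6086]
Tfl [ 1.6599 -1.9518]
Tfr [ 1.6554 -1.4444]
Sbl [-8.1075 -2.9093]
Sbr [-7.0414 -0.108 ]
Sxl [ 4.5397 -0.6223]
Sxr [4.8552 1.3643]
Sfl [ 4.0019 -0.2535]
origin [ 0.5829 -0.1907] yaw 5.894716834821282
rack
T++ [-1.6555 -0.0992]
T+- [-1.5996  0.8737]
T-- [0.8767 0.5425]
T-+ [ 2.3784 -1.3171]
origin [0.5782 0.1813] yaw 1.7931000073898868
T++ [-0.3352  1.6067]
T+- [-0.8119  2.5804]
T-- [1.6641 2.7407]
T-+ [3.6953 0.8748]
S-+ [-0.7113 -5.9088]
S+- [-5.109  -1.3491]
S-- [ 1.6079 -0.5447]
origin [0.5772 0.1793] yaw 1.9978709364391103
grip two (array([0.5365, 0.1828, 0.1167]), np.float64(0.0040466254837989895))
```

The fits agree to a few mm: reader origin ≈ (0.583,-0.1905) with yaw 5.9°, rack ≈ (0.578,0.1805) with yaw 1.9°, and the grip at (0.537,0.180,0.116), as triangulated. I'll go above it now.

Call:
carry_out --pt "29 -42 0 0 0 -0.115 85" --pt "58 -84 0 0 0 -0.23 85" --pt "87 -126 0 0 0 -0.345 85" --pt "116 -169 0 0 0 -0.46 85" --pt "146 -211 0 0 0 -0.575 85" --pt "175 -253 0 0 0 -0.69 85" --pt "204 -295 -10 0 0 -0.805 85" --pt "233 -337 -20 0 0 -0.92 85" --pt "262 -380 -30 0 0 -1.035 85" --pt "291.5 -421.5 -40 0 0 -1.149 85" --squeeze 20

```text
time_s: 1.35
position: [0.5386, 0.1784, 0.1909]
ee_rot: [[-0.029, 1.0, -0.0], [1.0, 0.029, -0.0], [-0.0, -0.0, -1.0]]
force: [1.5, -0.1, 0.0]
grip_width: 0.0848
grip_force: 0.0
```

Call:
carry_out --pt "0 0 -30 0 0 0 60" --pt "0 0 -50 0 0 0 50" --pt "0 0 -70 0 0 0 50" --pt "0 0 -90 0 0 0 50" --pt "0 0 -94 0 0 0 40" --pt "0 0 -94 0 0 0 30" --pt "0 0 -94 0 0 0 24" --pt "0 0 -94 0 0 0 20"

```text
time_s: 2.35
position: [0.5383, 0.1801, 0.098]
ee_rot: [[-0.033, 0.999, 0.001], [0.999, 0.033, 0.0], [0.0, 0.001, -1.0]]
force: [-0.5, 0.2, -0.1]
grip_width: 0.0195
grip_force: 0.0
```

Run:
```python
from h import *
np.set_printoptions(precision=4,suppress=True)
o=sensors.get_obs();print(o['time_s'],o['position'],o['ee_rot'],o['force'],o['grip_width'],o['joint_pos'])
T=grab('top');S=grab('side')
a=cv2.resize(T['img'][150:235,135:265],None,fx=3,fy=3,interpolation=cv2.INTER_CUBIC)
b=cv2.resize(S['img'][125:225,195:295],None,fx=4,fy=4,interpolation=cv2.INTER_CUBIC)
c=np.zeros((400,800,3),np.uint8);c[:255,:390]=a;c[:,400:]=b
cv2.imwrite('pics/g1.png',c[:,:,::-1])
```

```text
2.35 [0.5383 0.1801 0.098 ] [[-0.0331  0.9995  0.0011]
 [ 0.9995  0.0331  0.0003]
 [ 0.0002  0.0011 -1.    ]] [-0.4508  0.2085 -0.0668] 0.01951631020411221 [ 15.4422  30.6924 109.2002  -0.0006  40.0451  13.5485]
```

View pics/g1.png

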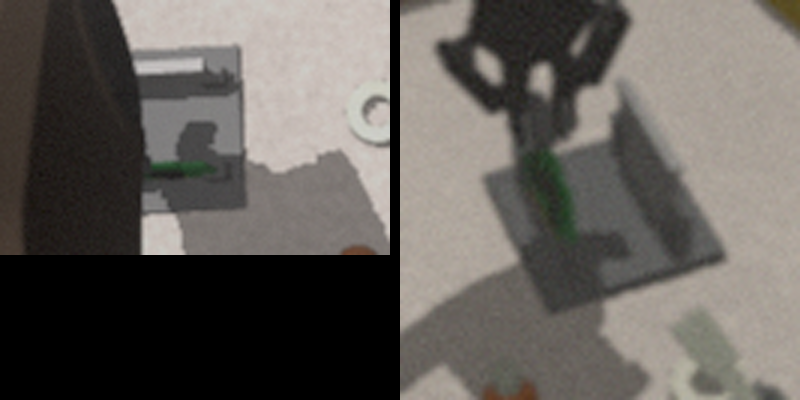

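The side view shows the fingers straddling the grip block at about (540,115), with the board beneath them, and no contact force at a 19.5 mm opening. I'll close and read the forces.

Call:
carry_out --pt "0 0 -1 0 0 0 12" --pt "0 0 -1 0 0 0 8" --pt "0 0 -1 0 0 0 8" --pt "0 0 -1 0 0 0 8" --squeeze 25

```text
time_s: 2.95
position: [0.5381, 0.1801, 0.0974]
ee_rot: [[-0.033, 0.999, 0.001], [0.999, 0.033, 0.0], [0.0, 0.001, -1.0]]
force: [-4.9, -1.6, 18.5]
grip_width: 0.0139
grip_force: 26.4
```

Call:
carry_out --pt "0 0 2 0 0 0 8" --pt "0 0 6 0 0 0 8" --pt "0 0 14 0 0 0 8" --pt "0 0 28 0 0 0 8" --pt "0 0 50 0 0 0 8" --pt "0 0 80 0 0 0 8" --pt "0 0 110 0 0 0 8" --pt "0 0 140 0 0 0 8" --pt "0 0 150 0 0 0 8" --pt "0 0 150 0 0 0 8" --squeeze 70

```text
time_s: 4.2
position: [0.538, 0.18, 0.2467]
ee_rot: [[-0.033, 0.999, 0.001], [0.999, 0.033, 0.0], [0.0, 0.001, -1.0]]
force: [0.6, -0.1, -1.9]
grip_width: 0.0133
grip_force: 68.4
```

```bash
cat > g.py <<'E'
from h import *
from scipy.spatial.transform import Rotation as Ro
np.set_printoptions(precision=4,suppress=True)
RO=np.array([.5832,-.1905]);YAW=5.9
def frame():
    Z=Ro.from_euler('z',YAW,degrees=True).as_matrix()
    G=Z@Ro.from_euler('y',-25,degrees=True).as_matrix()
    return np.r_[RO,.055]+Z@[.03,0,0],G
def tool(): # tool y=Gx, z=-Gz
    o,G=frame();return np.array([G[:,1],G[:,0],-G[:,2]]).T
def to(p,R):
    o=sensors.get_obs();print('shift',(np.array(p)-o['position'])*1000,'rot',Ro.from_matrix(R@o['ee_rot'].T).as_rotvec(),'F',o['force'])
def gpt(x,y,z):
    o,G=frame();return o+G@(np.array([x,y,z])/1000)
E
python3 -c "
from g import *
print(frame());p=gpt(0,0,191.4);print(p);to(p,tool())"
```

```text
(array([ 0.613 , -0.1874,  0.055 ]), array([[ 0.9015, -0.1028, -0.4204],
       [ 0.0932,  0.9947, -0.0434],
       [ 0.4226,  0.    ,  0.9063]]))
[ 0.5326 -0.1957  0.2285]
shift [  -5.4058 -375.727   -18.2463] rot [ 0.0293 -0.4345  0.0689] F [ 0.5616 -0.0595 -1.8839]
```

Call:
carry_out --pt "0 -20 30 0 -0.04 0.007 8" --pt "0 -60 60 0.006 -0.087 0.014 8" --pt "0 -110 70 0.009 -0.13 0.02 8" --pt "0 -160 70 0.012 -0.18 0.03 8" --pt "0 -210 70 0.015 -0.23 0.035 8" --pt "0 -260 70 0.02 -0.29 0.045 8" --pt "0 -305 70 0.023 -0.34 0.054 8" --pt "0 -345 70 0.026 -0.39 0.062 8" --pt "-3 -368 60 0.029 -0.425 0.067 8" --pt "-5.5 -375.7 45 0.0293 -0.4345 0.0689 8"

```text
time_s: 5.45
position: [0.5313, -0.1972, 0.2897]
ee_rot: [[-0.1, 0.902, 0.419], [0.995, 0.091, 0.043], [0.0, 0.421, -0.907]]
force: [0.7, 0.2, -2.4]
grip_width: 0.0131
grip_force: 68.6
```

Call:
carry_out --pt "0 0 -20 0 0 0 8" --pt "0 0 -40 0 0 0 8" --pt "0 0 -60 0 0 0 8" --pt "0 0 -60 0 0 0 8" --pt "0 0 -60 0 0 0 8"

```text
time_s: 6.08
position: [0.5323, -0.1957, 0.2313]
ee_rot: [[-0.103, 0.902, 0.419], [0.995, 0.093, 0.043], [0.0, 0.421, -0.907]]
force: [0.5, 0.2, -1.8]
grip_width: 0.0129
grip_force: 68.5
```

Run:
```python
from g import *
import pickle
to(gpt(0,0,191.4),tool())
T=grab('top');S=grab('side');pickle.dump((T,S),open('f2.pkl','wb'))
a=cv2.resize(T['img'][120:220,280:410],None,fx=3,fy=3,interpolation=cv2.INTER_CUBIC)
b=cv2.resize(S['img'][180:330,240:375],None,fx=3,fy=3,interpolation=cv2.INTER_CUBIC)
c=np.zeros((450,800,3),np.uint8);c[:300,:390]=a;c[:,395:]=b
cv2.imwrite('pics/m1.png',cv2.convertScaleAbs(c[:,:,::-1],alpha=1.5))
o,G=frame();R=sensors.get_obs()['ee_rot'];p=sensors.get_obs()['position']
for n,f in(('T',T),('S',S)):
  for y in(55,-55):
    print(n,y,proj(f,p+R[:,2]*(.104-.0186)+R[:,0]*y/1000),proj(f,p+R[:,2]*(.024-.0186)+R[:,0]*y/1000),'mouth',proj(f,gpt(0,y,76)))
```

```text
shift [ 0.2427 -0.0191 -2.804 ] rot [ 0.0001 -0.0014  0.0001] F [ 0.4852  0.18   -1.7857]
T 55 [319.4279 188.1843] [326.6633 199.6715] mouth [316.728  184.6573]
T -55 [369.6644 182.0295] [381.8466 192.9156] mouth [365.1335 178.7314]
S 55 [284.7308 229.0098] [271.0157 213.0436] mouth [289.1678 235.1779]
S -55 [312.1094 269.0181] [299.6463 255.3054] mouth [315.9654 274.3401]
```

View pics/m1.png

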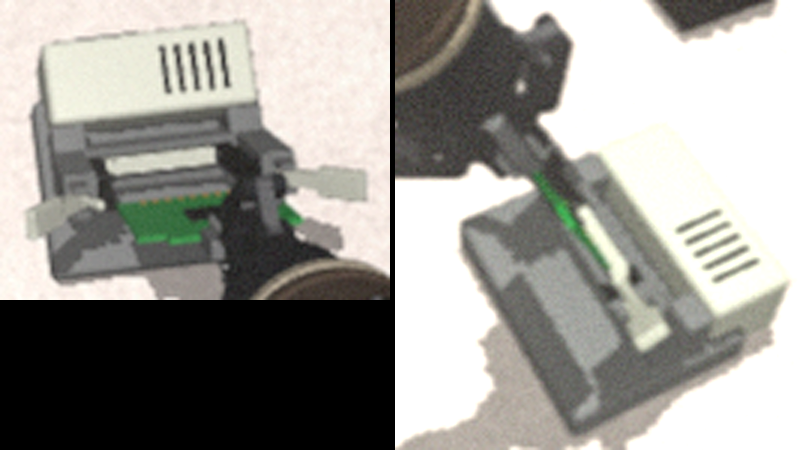

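Run:
```python
from g import *
import pickle
fs=pickle.load(open('f0.pkl','rb'));T,S=fs['top'],fs['side']
tc=lambda p:((p[0]-145+.5)*3-.5,(p[1]-115+.5)*3-.5)
sc=lambda p:((p[0]-205+.5)*3.2-.5,(p[1]-140+.5)*3.2-.5)
for q in [(0,0,7),(0,48,7),(0,-48,7),(0,88,76),(0,-88,76),(0,76,83.5),(0,-76,83.5),(0,76+65*np.sin(.65),83.5+65*np.cos(.65)),(0,-76-65*np.sin(.65),83.5+65*np.cos(.65)),(0,76+65*np.sin(.75),83.5+65*np.cos(.75)),(0,-76-65*np.sin(.75),83.5+65*np.cos(.75))]:
    print(np.round(q),np.round(tc(proj(T,gpt(*q)))),np.round(sc(proj(S,gpt(*q)))))
# socket mask
a=T['img'][150:185,305:362].astype(int);m=a.sum(2)>330
n,l,st,ce=cv2.connectedComponentsWithStats(m.astype(np.uint8))
for s,c in zip(st,ce): print(s[:5]+[305,150,0,0,0],c+[305,150])
```

```text
[0 0 7] [569. 178.] [341. 398.]
[ 0 48  7] [510. 185.] [306. 348.]
[  0 -48   7] [628. 171.] [378. 452.]
[ 0 88 76] [473. 215.] [247. 272.]
[  0 -88  76] [705. 187.] [385. 473.]
[ 0. 76. 84.] [490. 216.] [252. 280.]
[  0. -76.  84.] [692. 191.] [371. 454.]
[  0. 115. 135.] [446. 244.] [198. 209.]
[   0. -115.  135.] [771. 204.] [386. 485.]
[  0. 120. 131.] [438. 243.] [197. 207.]
[   0. -120.  131.] [776. 201.] [393. 494.]
[ 305  150   57   35 1452] [334.2548 170.0234]
[305 150  57  10 390] [328.3103 153.2795]
[316 170  35   8 153] [333.0458 173.281 ]
```

The top view shows the board's lower-left corner at (319,187.6), against a predicted (319.4,188.2), so the board sits centred in the grip. The lever tips and socket suggest the reader lies about 1 mm further in +x and +y. I'll enter the mouth.

```bash
sed -i 's/RO=.*;/RO=np.array([.5844,-.1897]);/' g.py; python3 -c "
from g import *
print(frame()[1][:,2])
to(gpt(0,0,165.4),tool());to(gpt(0,0,145.4),tool())"
```

```text
[-0.4204 -0.0434  0.9063]
shift [ 12.0338   2.0994 -27.0398] rot [ 0.0009 -0.0002  0.    ] F [ 0.035  -0.2341 -1.6962]
shift [ 20.4414   2.9683 -45.166 ] rot [ 0.0009 -0.0002  0.    ] F [ 0.035  -0.2341 -1.6962]
```

Call:
carry_out --pt "4 1 -9 0 0 0 8" --pt "8 1.5 -18 0 0 0 8" --pt "12 2.1 -27 0 0 0 8" --pt "14.8 2.4 -33 0 0 0 8" --pt "17.6 2.7 -39 0 0 0 8" --pt "20.4 3 -45 0 0 0 8" --pt "20.4 3 -45 0 0 0 8"

```text
time_s: 7.05
position: [0.5529, -0.1926, 0.1859]
ee_rot: [[-0.103, 0.902, 0.419], [0.995, 0.093, 0.043], [0.0, 0.421, -0.907]]
force: [0.3, -0.5, -2.2]
grip_width: 0.0135
grip_force: 68.6
```

Call:
carry_out --pt "1.7 0.2 -3.6 0 0 0 8" --pt "3.4 0.35 -7.2 0 0 0 8" --pt "5.0 0.5 -10.9 0 0 0 8" --pt "5.0 0.5 -10.9 0 0 0 8"

```text
time_s: 7.55
position: [0.5578, -0.1921, 0.1751]
ee_rot: [[-0.103, 0.902, 0.419], [0.995, 0.093, 0.043], [-0.0, 0.422, -0.907]]
force: [0.9, 0.5, -2.4]
grip_width: 0.013
grip_force: 68.6
```

Call:
carry_out --pt "1.7 0.2 -3.6 0 0 0 8" --pt "3.4 0.35 -7.2 0 0 0 8" --pt "5.0 0.5 -10.9 0 0 0 8" --pt "6.7 0.7 -14.5 0 0 0 8" --pt "6.7 0.7 -14.5 0 0 0 8"

```text
time_s: 8.18
position: [0.5645, -0.1914, 0.1606]
ee_rot: [[-0.103, 0.902, 0.419], [0.995, 0.093, 0.043], [-0.0, 0.422, -0.907]]
force: [0.4, -0.3, -1.8]
grip_width: 0.0129
grip_force: 68.6
```

Call:
carry_out --pt "1.7 0.2 -3.6 0 0 0 8" --pt "3.4 0.35 -7.2 0 0 0 8" --pt "5.0 0.5 -10.9 0 0 0 8" --pt "6.7 0.7 -14.5 0 0 0 8" --pt "8.4 0.9 -18.1 0 0 0 8" --pt "8.4 0.9 -18.1 0 0 0 8"

```text
time_s: 8.93
position: [0.5729, -0.1905, 0.1425]
ee_rot: [[-0.103, 0.902, 0.419], [0.995, 0.093, 0.043], [-0.0, 0.422, -0.907]]
force: [1.2, -0.1, -1.5]
grip_width: 0.013
grip_force: 68.6
```

Run:
```python
from g import *
o=sensors.get_obs();O,G=frame();print(G.T@(o['position']-O)*1000-[0,0,85.4],G.T@o['force'],o['time_s'])
```

```text
[-0.6522  0.3354 11.4117] [ 0.4305 -0.2364 -1.8471] 8.925
```

Call:
carry_out --pt "1.0 0.1 -2.0 0 0 0 8" --pt "1.9 0.2 -4.0 0 0 0 8" --pt "1.9 0.2 -4.0 0 0 0 8"

```text
time_s: 9.3
position: [0.5748, -0.1904, 0.1387]
ee_rot: [[-0.103, 0.902, 0.42], [0.995, 0.093, 0.043], [-0.0, 0.422, -0.907]]
force: [-1.2, 0.9, 0.7]
grip_width: 0.0132
grip_force: 69.0
```

On the socket: the force rose about 3 N along the guide at z ≈ 7. I'll let go and withdraw.

Call:
carry_out --pt "0 0 0 0 0 0 20" --pt "0 0 0 0 0 0 30" --pt "0 0 0 0 0 0 40" --pt "-6 -0.6 13 0 0 0 40" --pt "-15 -1.5 32 0 0 0 40" --pt "-30 -3 65 0 0 0 40" --pt "-45 -5 100 0 0 0 20" --pt "-55 -6 130 0 0 0 0" --pt "-55 -6 130 0 0 0 0"

```text
time_s: 10.42
position: [0.5203, -0.1972, 0.2713]
ee_rot: [[-0.102, 0.9, 0.423], [0.995, 0.094, 0.041], [-0.003, 0.425, -0.905]]
force: [-0.0, -0.7, -0.4]
grip_width: 0.0003
grip_force: 0.0
```

Run:
```python
from g import *
import pickle
o=sensors.get_obs();print(o['position'],o['force'],o['joint_pos'],o['grip_width'])
T=grab('top');S=grab('side');pickle.dump((T,S),open('f3.pkl','wb'))
a=cv2.resize(T['img'][120:220,280:410],None,fx=3,fy=3,interpolation=cv2.INTER_CUBIC)
b=cv2.resize(S['img'][180:330,240:375],None,fx=3,fy=3,interpolation=cv2.INTER_CUBIC)
c=np.zeros((450,800,3),np.uint8);c[:300,:390]=a;c[:,395:]=b
cv2.imwrite('pics/m2.png',cv2.convertScaleAbs(c[:,:,::-1],alpha=1.5))
for q in((0,0,111),(0,-76,83.5),(0,76,83.5),(0,36,87),(0,-36,87)):print(q,(proj(T,gpt(*q))-[280,120])*3,(proj(S,gpt(*q))-[240,180])*3+[395,0])
```

```text
[ 0.5203 -0.1972  0.2713] [-0.0156 -0.6512 -0.4381] [-34.4454   8.6183 119.4527  28.036   35.4471 -61.0329] 0.0003133758723257399
(0, 0, 111) [192.834  196.4625] [566.6857 202.9403]
(0, -76, 83.5) [285.1217 173.8361] [638.0956 303.1985]
(0, 76, 83.5) [ 82.8587 198.5971] [526.3182 140.0792]
(0, 36, 87) [136.9878 193.3746] [551.6224 177.483 ]
(0, -36, 87) [233.1628 181.6011] [604.5235 254.711 ]
```

View pics/m2.png

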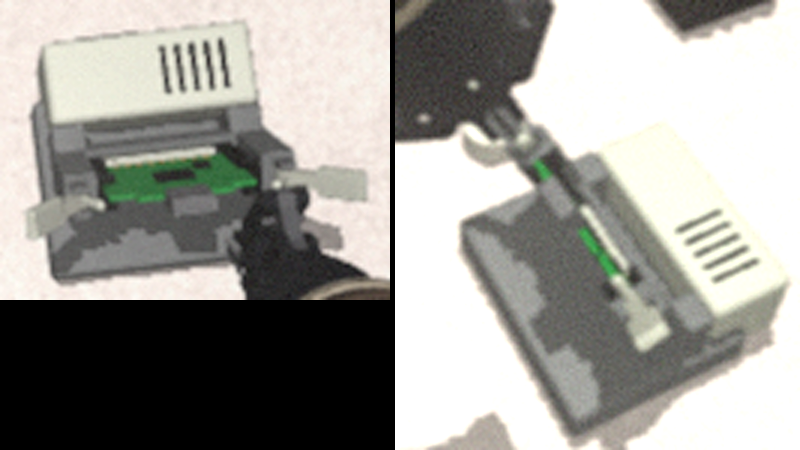

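The board stands in the guides on the socket with its grip block at the top-crop (195,201), near the predicted (193,196). Both levers are still open, with tips near (30,220) and (365,185). Next is the left lever, pushed from outside with closed fingers.

Run:
```python
from g import *
o=sensors.get_obs();O,G=frame();print('now g',G.T@(o['position']-O)*1000)
for q in((0,150,230),(0,150,121),(0,79,121)):print(gpt(*q));to(gpt(*q),tool())
print('gy',G[:,1]*10)
```

```text
now g [  4.3205  -0.0731 233.9685]
[ 0.5021 -0.0474  0.2635]
shift [-17.6531 149.0481  -5.4226] rot [ 0.0007 -0.0004  0.0001] F [ 0.0172  0.6396 -0.5765]
[ 0.548  -0.0427  0.1647]
shift [  28.1683  153.7833 -104.2101] rot [ 0.0007 -0.0004  0.0001] F [ 0.0172  0.6396 -0.5765]
[ 0.5553 -0.1133  0.1647]
shift [  35.4666   83.1594 -104.2101] rot [ 0.0007 -0.0004  0.0001] F [ 0.0172  0.6396 -0.5765]
gy [-1.0279  9.947   0.    ]
```

Call:
carry_out --pt "-6 50 0 0 0 0 0" --pt "-12 100 0 0 0 0 0" --pt "-17.5 149 -5 0 0 0 0" --pt "0 152 -40 0 0 0 0" --pt "14 153 -72 0 0 0 0" --pt "28 154 -104 0 0 0 0" --pt "28 154 -104 0 0 0 0"

```text
time_s: 11.4
position: [0.5464, -0.0417, 0.1616]
ee_rot: [[-0.103, 0.904, 0.414], [0.995, 0.093, 0.044], [0.002, 0.417, -0.909]]
force: [-0.9, -0.6, 0.3]
grip_width: 0.0001
grip_force: 0.0
```

Call:
carry_out --pt "1 -10 0 0 0 0 0" --pt "1.9 -18 0 0 0 0 0" --pt "2.7 -26 0 0 0 0 0" --pt "3.5 -34 0 0 0 0 0" --pt "4.3 -42 0 0 0 0 0" --pt "4.8 -47 0 0 0 0 0" --pt "5.3 -52 0 0 0 0 0"

```text
time_s: 12.28
position: [0.5531, -0.0947, 0.165]
ee_rot: [[-0.103, 0.902, 0.42], [0.995, 0.093, 0.043], [-0.0, 0.422, -0.907]]
force: [-0.6, 1.9, 2.6]
grip_width: 0.0001
grip_force: 1.4
```

Call:
carry_out --pt "0.3 -3 0 0 0 0 0" --pt "0.6 -6 0 0 0 0 0" --pt "0.9 -9 0 0 0 0 0" --pt "1.2 -12 0 0 0 0 0" --pt "1.5 -15 0 0 0 0 0" --pt "1.5 -15 0 0 0 0 0"

```text
time_s: 13.02
position: [0.5546, -0.1094, 0.1647]
ee_rot: [[-0.103, 0.902, 0.419], [0.995, 0.093, 0.043], [-0.0, 0.422, -0.907]]
force: [0.8, 4.4, -0.9]
grip_width: -0.0002
grip_force: 1.5
```

Call:
carry_out --pt "0.15 -1.5 0 0 0 0 0" --pt "0.3 -3 0 0 0 0 0" --pt "0.4 -4 0 0 0 0 0" --pt "0.4 -4 0 0 0 0 0"

```text
time_s: 13.52
position: [0.5548, -0.1131, 0.1646]
ee_rot: [[-0.103, 0.902, 0.419], [0.995, 0.093, 0.044], [0.0, 0.421, -0.907]]
force: [1.1, 5.1, -1.1]
grip_width: -0.0
grip_force: 2.1
```

Call:
carry_out --pt "0.1 -1 0 0 0 0 0" --pt "0.2 -2 0 0 0 0 0" --pt "0.2 -2 0 0 0 0 0"

```text
time_s: 13.9
position: [0.5547, -0.1144, 0.1644]
ee_rot: [[-0.104, 0.902, 0.418], [0.995, 0.094, 0.045], [0.001, 0.421, -0.907]]
force: [2.0, 10.9, -0.6]
grip_width: -0.0003
grip_force: 4.5
```

Call:
carry_out --pt "0.1 -1 0 0 0 0 0" --pt "0.1 -1 0 0 0 0 0"

```text
time_s: 14.15
position: [0.5547, -0.1147, 0.1644]
ee_rot: [[-0.105, 0.902, 0.418], [0.995, 0.094, 0.046], [0.002, 0.42, -0.907]]
force: [3.5, 17.2, -0.2]
grip_width: 0.0001
grip_force: 7.0
```

Call:
carry_out --pt "-1 10 0 0 0 0 0" --pt "-6 50 10 0 0 0 0" --pt "-20 60 40 0 0 0 0" --pt "-43 40 95 0 0 0 0" --pt "-45 0 105 0 0 0 0" --pt "-40 -50 105 0 0 0 0" --pt "-34 -100 105 0 0 0 0" --pt "-29 -150 105 0 0 0 0" --pt "-23 -200 105 0 0 0 0" --pt "-21 -228 105 0 0 0 0"

```text
time_s: 15.4
position: [0.5344, -0.3473, 0.2697]
ee_rot: [[-0.101, 0.902, 0.42], [0.995, 0.092, 0.041], [-0.002, 0.422, -0.907]]
force: [-0.3, 0.5, 0.5]
grip_width: 0.0001
grip_force: 0.0
```

Run:
```python
from g import *
o=sensors.get_obs();O,G=frame();print('now g',G.T@(o['position']-O)*1000,o['joint_pos'])
for q in((0,-150,230),(0,-150,121),(0,-79,121)):to(gpt(*q),tool())
```

```text
now g [   3.8518 -151.5878  235.1409] [-47.0956  17.2197 107.6523  29.328   43.2619 -72.4126]
shift [-1.4745  1.4439 -6.2871] rot [ 0.0016 -0.0004  0.002 ] F [-0.2516  0.5089  0.4872]
shift [  44.3469    6.1791 -105.0747] rot [ 0.0016 -0.0004  0.002 ] F [-0.2516  0.5089  0.4872]
shift [  37.0486   76.803  -105.0747] rot [ 0.0016 -0.0004  0.002 ] F [-0.2516  0.5089  0.4872]
```

The left lever reached its hard stop (17 N). The right one is next, done the same way.

Call:
carry_out --pt "10 4 -30 0 0 0 0" --pt "24 5 -60 0 0 0 0" --pt "44 6 -105 0 0 0 0" --pt "44 6 -105 0 0 0 0" --pt "43 16 -105 0 0 0 0" --pt "42 25 -105 0 0 0 0" --pt "41.2 33 -105 0 0 0 0" --pt "40.5 40 -105 0 0 0 0" --pt "39.8 47 -105 0 0 0 0" --pt "39.2 54 -105 0 0 0 0"

```text
time_s: 16.65
position: [0.5736, -0.2903, 0.1659]
ee_rot: [[-0.103, 0.901, 0.421], [0.995, 0.094, 0.042], [-0.002, 0.423, -0.906]]
force: [-0.3, -2.5, 2.9]
grip_width: -0.0001
grip_force: 1.5
```

Call:
carry_out --pt "-0.4 4 0 0 0 0 0" --pt "-0.8 8 0 0 0 0 0" --pt "-1.2 12 0 0 0 0 0" --pt "-1.6 16 0 0 0 0 0" --pt "-1.8 18 0 0 0 0 0" --pt "-1.8 18 0 0 0 0 0"

```text
time_s: 17.4
position: [0.5716, -0.2721, 0.1646]
ee_rot: [[-0.103, 0.902, 0.419], [0.995, 0.093, 0.044], [0.0, 0.422, -0.907]]
force: [0.5, -2.3, 0.1]
grip_width: 0.0001
grip_force: 0.8
```

Call:
carry_out --pt "-0.15 1.5 0 0 0 0 0" --pt "-0.3 3 0 0 0 0 0" --pt "-0.4 4 0 0 0 0 0" --pt "-0.4 4 0 0 0 0 0"

```text
time_s: 17.9
position: [0.5712, -0.2683, 0.1647]
ee_rot: [[-0.103, 0.902, 0.419], [0.995, 0.093, 0.043], [-0.0, 0.422, -0.907]]
force: [0.8, -3.0, -1.6]
grip_width: -0.0001
grip_force: 1.3
```

Call:
carry_out --pt "-0.1 1 0 0 0 0 0" --pt "-0.2 2 0 0 0 0 0" --pt "-0.3 3 0 0 0 0 0" --pt "-0.3 3 0 0 0 0 0"

```text
time_s: 18.4
position: [0.5712, -0.2663, 0.1649]
ee_rot: [[-0.102, 0.902, 0.42], [0.995, 0.093, 0.041], [-0.002, 0.422, -0.907]]
force: [-0.7, -10.1, -2.3]
grip_width: -0.0005
grip_force: 4.1
```

Call:
carry_out --pt "-0.1 1.2 0 0 0 0 0" --pt "-0.1 1.2 0 0 0 0 0"

```text
time_s: 18.65
position: [0.5712, -0.266, 0.1651]
ee_rot: [[-0.101, 0.902, 0.421], [0.995, 0.093, 0.04], [-0.003, 0.422, -0.906]]
force: [-0.5, -14.9, -4.0]
grip_width: 0.0001
grip_force: 6.3
```

Call:
carry_out --pt "1 -10 0 0 0 0 0" --pt "4 -40 10 0 0 0 0" --pt "-20 -60 50 0 0 0 0" --pt "-45 -80 100 0 0 0 0" --pt "-60 -110 130 0 0 0 0" --pt "-80 -150 150 0 0 0 0" --pt "-90 -190 160 0 0 0 0" --pt "-90 -190 160 0 0 0 0"

```text
time_s: 19.65
position: [0.48, -0.4568, 0.3253]
ee_rot: [[-0.101, 0.902, 0.42], [0.995, 0.092, 0.041], [-0.001, 0.422, -0.907]]
force: [1.5, -0.1, 0.6]
grip_width: 0.0
grip_force: 0.0
```

Run:
```python
from g import *
T=grab('top');S=grab('side')
a=cv2.resize(T['img'][120:220,280:410],None,fx=3,fy=3,interpolation=cv2.INTER_CUBIC)
b=cv2.resize(S['img'][180:330,240:375],None,fx=3,fy=3,interpolation=cv2.INTER_CUBIC)
c=np.zeros((450,800,3),np.uint8);c[:300,:390]=a;c[:,395:]=b
cv2.imwrite('pics/m3.png',cv2.convertScaleAbs(c[:,:,::-1],alpha=1.5))
for l in(0,.15):
  for s in(1,-1):
    q=(0,s*(76+65*np.sin(l-.35)),83.5+65*np.cos(l-.35));print(l,s,(proj(T,gpt(*q))-[280,120])*3,(proj(S,gpt(*q))-[240,180])*3+[395,0])
for z in (104,111):print(z,(proj(T,gpt(0,0,z))-[280,120])*3,(proj(S,gpt(0,0,z))-[240,180])*3+[395,0])
```

```text
0 1 [127.8662 219.2206] [511.9408 127.7993]
0 -1 [280.9854 200.4824] [593.5674 247.7537]
0.15 1 [115.1806 221.9893] [504.135  116.7413]
0.15 -1 [295.5816 199.9128] [600.2279 258.0017]
104 [190.5271 193.7956] [569.8401 206.5158]
111 [192.834  196.4625] [566.6857 202.9403]
```

View pics/m3.png

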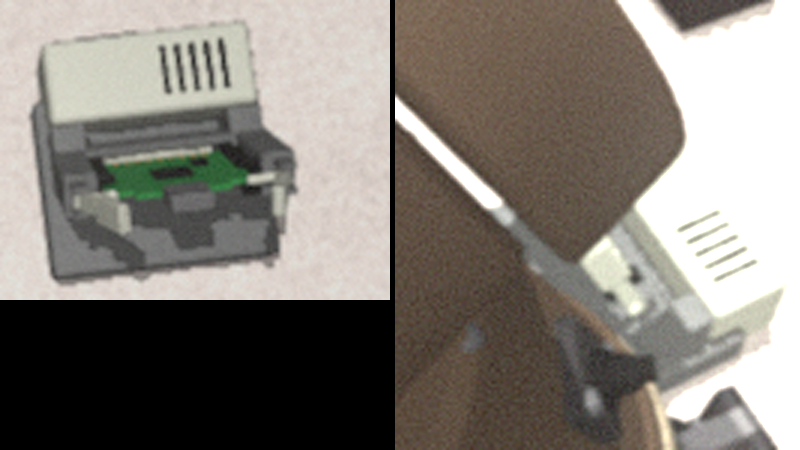

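The top view shows both handles leaning in, with tips at (130,216) and (281,205), matching the shut predictions (128,219) and (281,200). The grip block has moved by (-2,-3) px, as a 7 mm seating stroke should look. I'll hand in.

```bash
python3 -c "
from workcell import workorder
print(workorder.job_done())"
```

```text
the job is handed in; nothing more can be done
None
```

The sensor board is in the reader and let go, both ejector levers are pushed in to their stops and hold it down, and the job is handed in after about 20 s; no verdict came back.

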